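Gauge washed tube-adapter sleeves on the pin rack and scrap the misfits

ROBOT

A 6-joint arm with a two-finger parallel gripper is mounted at the origin on the work surface. World frame = base frame: x ahead of the robot, y to its left, z up, the work surface at z = 0. Lengths are in m, angles in rad, forces in N, time in s.
With the tool pointing down it reaches from about 0.4 to 0.825 m from the base axis. Payload 7 kg.
Tool frame: the origin (TCP) lies between the finger pads; the fingertips stand 25 mm ahead of it and the grasp point (between the pads) lies 6 mm ahead of it (arm.tip_extent is the z of the fingertips in the tool frame, in m); z points along the fingers, x is the direction in which the jaws open and shut, and the axes are right-handed (so a half turn about z gives the same grasp; the last joint's range is limited). The gripper opens to 88 mm and grips with 3 to 60 N. Pads are 19 mm wide; open, the fingers measure 130 mm over their backs; the gripper's body (78 mm by 193 mm) begins 47 mm behind the grasp point.
Start: joints at [1.615, 0.359, 0.012, 0, -1.224, -0.288], TCP at [0.163, 0.655, 0.252] pointing down, gripper open.
Joint ranges: [-3.07, 3.07], [-1.43, 2.12], [-1.02, 1.25], [-3.03, 1.67], [-3.05, -0], [-3.03, 3.03]. Speed limits (rad/s): [2.39, 2.39, 3.01, 3.14, 3.14, 3.14].

INTERFACE

Orientations are given as [roll, pitch, yaw] about the fixed x, y, z axes, in that order (R = Rz(yaw) Ry(pitch) Rx(roll)).
In Python, from station import monitor, grab_frame, job_done, arm gives the robot as it stands.
- The arm moves only by the shell command python3 -m jog 'ROWS' [FORCE]. ROWS is JSON, a list that holds one entry, the list of rows, each a list of 7 numbers: the shift along the world's x, y, z in m, then the turn, a rotation vector about the world's x, y, z in rad, then the opening, from 0 (shut) to 1 (fully open). In form: [[[dx, dy, dz, ax, ay, az, claw], ...]]. A call has 1 to 20 rows; each row shifts and turns the commanded pose from where the row before left it; what a row does not reach is not made up. A row lasts 1/8 s, in which the tool goes at most 62.5 mm and 10.7 degrees, less where a joint would pass 70% of its speed; a pose out of reach is approached as far as the arm can. A call is refused whole if a number of a shift passes 0.0625 or a number of a turn 0.188, either way. A call with a gripper value outside its range is refused whole. The fingers move at their own pace and stop on an object; FORCE is the grip in N (left out, the last holds). Time passes only in rows, so rows that do not move let the fingers close. It gives the time, the measured TCP pose, the force and the opening at its end, in the units of the state.
- monitor.get_state(): the state, without advancing time (a new reading comes with each control period).
- grab_frame(name): name is "side" or "top"; returns a dict with "pixels" (420x560x3 uint8, red, green, blue), "K" (3x3 intrinsics, pixels), "k1" (the pictures are not rectified: a ray, as slopes to the right and down, at radius r is drawn at 1 + k1 r^2 times it, then the intrinsics apply), "view" (4x4, takes a point from world to camera coordinates). Camera axes: x right, y down, z forward; pixel columns grow to the right and rows downward; lengths in m; the calibration is good to about 2 mm. A picture is of the moment at which its call begins. There is no depth.
- job_done(): hands the job in, once; it reports no verdict.
The state is a dict: "t": time; "q": joint angles; "qd": joint speeds; "joint_efforts": joint torques, N m; "eef_pos": TCP position; "ee_rot": TCP orientation; "force": force on the tool from outside, world axes, zero at the start; "moment": the same for the moment, N m; "width": finger opening in m.
Only numpy, scipy, OpenCV 4.12 (cv2) and the standard library are available. Lean on these libraries where they do the work, as an engineer would, in place of code of your own. Each camera call takes 0.05 s, during which the arm holds its last target.

TASK

Check the washed white adapter sleeves on the pin gauge: slide each one along its own rails onto the steel pin ahead of it, pushing gently, and leave those that fit fully home against the back wall. A sleeve that jams part-way must be tried but not forced; draw it back off its pin and drop it in the grey waste tub. The stray screw cap lying on the rails goes in the tub too; leave the mixer, bottle and tube rack where they are.

Things in the scene. Friction and masses are not known exactly. Their poses are not given: they have to be found in the camera images.
- gauge: Fixed pin gauge: aluminium base 210 (x) by 250 (y) by 12 mm thick with a back wall. Origin: centre of the underside. x runs along the lanes from the open end, nearer the robot, to the wall (near face at x = +93 mm, top 68 mm above the bench). Lanes at y = +80, 0, -80 mm, each with two rails and a pin; bare base plate between them.
- home_1 (a point): Where a sleeve's middle lies when fully home on the pin of the lane at gauge y = +80 mm: gauge x = +65 mm, 40 mm above the bench, on the pin's axis.
- home_2 (a point): The same for the middle lane (gauge y = 0).
- home_3 (a point): The same for the lane at gauge y = -80 mm.
- tip_1 (a point): Free end of the level steel pin at gauge y = +80 mm, on its axis, at gauge x = +41 mm. The pin is 16 mm in diameter, stands 52 mm out of the wall towards the robot, its last 6 mm tapered.
- tip_2 (a point): The same for the middle pin (gauge y = 0).
- tip_3 (a point): The same for the pin at gauge y = -80 mm.
- rail_2 (a point): Open end of the middle lane's rails, midway between them at the height of their tops: gauge x = -104 mm, 27.5 mm above the bench. Each lane's rails are two level 8 mm steel rods, centres 19 mm apart, from here to the wall, passing under the pin; a sleeve lying on them is in line with the pin.
- sleeve_1: White plastic adapter sleeve with a captive inner liner: 56 mm long, 30 mm outside, 19 mm bore, 36 g, lying along the rails of one lane. Origin mid-length on its axis; x along the pipe, towards the pins at first (may be rolled about x). All look alike: a sound one passes over the pin right to the wall; one whose liner has shrunk stops on the pin 10 mm or more short of home.
- sleeve_2: White plastic adapter sleeve with a captive inner liner: 56 mm long, 30 mm outside, 19 mm bore, 36 g, lying along the rails of one lane. Origin mid-length on its axis; x along the pipe, towards the pins at first (may be rolled about x). All look alike: a sound one passes over the pin right to the wall; one whose liner has shrunk stops on the pin 10 mm or more short of home.
- sleeve_3: White plastic adapter sleeve with a captive inner liner: 56 mm long, 30 mm outside, 19 mm bore, 36 g, lying along the rails of one lane. Origin mid-length on its axis; x along the pipe, towards the pins at first (may be rolled about x). All look alike: a sound one passes over the pin right to the wall; one whose liner has shrunk stops on the pin 10 mm or more short of home.
- cap: Stray ribbed screw cap, blue plastic, 34 mm in diameter (35 over the ribs), 18 mm tall, 14 g, lying flat on the rods of one lane between the sleeve and the pin. Origin at the centre of its underside, 27.5 mm above the bench at the start; z up.
- tub: Round open grey waste tub, 156 mm across at the rim and 128 mm at the foot, 110 mm tall, walls 4 mm, floor 5 mm, 0.7 kg, standing loose on the bench left or right of the gauge. Origin at the centre of its underside; z up.
- tub_mouth (a point): Centre of the tub's mouth, 110 mm above the bench.
- mixer: Bystander: white bench-top tube shaker, 150 by 110 mm, 107 mm tall, 2.2 kg. Origin at the centre of its underside.
- bottle: Bystander: amber reagent bottle with a black cap, 72 mm in diameter, 150 mm tall. Origin at the centre of its underside.
- tube_rack: Bystander: grey grid rack of capped tubes, 94 (x) by 182 (y) mm, 112 mm tall over the caps. Origin at the centre of its underside.

How it is judged:
By the outcome, as a careful person would: the job done as asked, in the order asked, and still so for the second after the job is handed in, with the robot touching nothing.
It also fails if it takes over 72 s, if anything falls off the work surface, if the arm or the gripper's body presses on something with over 40 N, if the wrist force passes 120 N, or if a joint passes its speed limit or range.

## Working session

There is one attempt and no reset: what is moved stays moved. The work goes in short steps, Python scripts to look and compute and a shell command to move; the robot and the scene stay as the last step left them, time stands still between calls to the robot, and variables do not carry over. Pictures are saved under pics/ and viewed, and the job is handed in when it is done.

```bash
mkdir -p pics; ls
python3 - <<'E'
from station import monitor, grab_frame, arm
import cv2
print(monitor.get_state()); print([a for a in dir(arm) if a[0]!='_'])
for n in("side","top"):
    f=grab_frame(n); cv2.imwrite(f"pics/{n}0.png",f["pixels"][:,:,::-1]); print(n,f["K"],f["k1"],f["view"])
E
```

```text
pics
{'t': 0.0, 'q': array([ 1.61513830e+00,  3.59421593e-01,  1.10522281e-02, -3.48294581e-04,
       -1.22410916e+00, -2.88103330e-01]), 'qd': array([ 0.00016214, -0.00120081,  0.00027379,  0.00141083,  0.00054594,
        0.00012644]), 'joint_efforts': array([ 8.63644673e-04, -5.82716274e+01,  2.93061072e+01,  6.99706972e+00,
        7.16474999e-03, -1.50871174e-04]), 'eef_pos': array([0.1628277 , 0.6545988 , 0.25059766]), 'ee_rot': array([-3.14142856e+00, -1.70590447e-03, -1.81467644e+00]), 'force': array([-0.91407103, -0.37065646,  0.37227466]), 'moment': array([-0.0129356 ,  0.01462721,  0.02373792]), 'width': 0.0877678232004286}
['Unreachable', 'tip_extent']
side [[484.10562635   0.         282.29999212]
 [  0.         484.10562635 214.02943834]
 [  0.           0.           1.        ]] -0.10530957879179757 [[ 9.70938741e-01 -2.39328087e-01  1.65499801e-04 -5.20867272e-01]
 [-1.81011080e-01 -7.34802408e-01 -6.53682193e-01  1.27288949e-01]
 [ 1.56566118e-01  6.34655409e-01 -7.56769161e-01  1.12941322e+00]
 [ 0.00000000e+00  0.00000000e+00  0.00000000e+00  1.00000000e+00]]
top [[506.47319606   0.         287.34918075]
 [  0.         506.47319606 202.23430814]
 [  0.           0.           1.        ]] -0.050710774182983226 [[-0.01578814 -0.99987085  0.00300303  0.00208239]
 [-0.99635915  0.01548089 -0.08383784  0.55742823]
 [ 0.08378053 -0.00431574 -0.99647489  1.50295381]
 [ 0.          0.          0.          1.        ]]
```

View pics/side0.png

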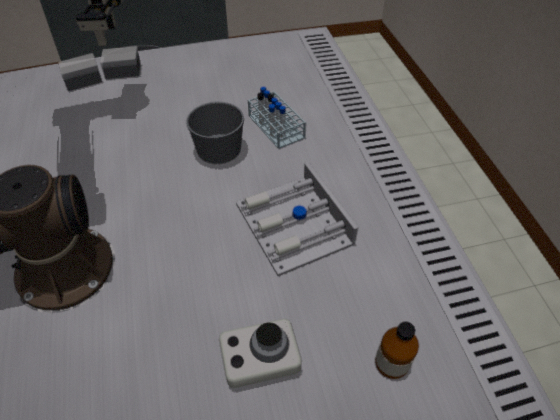

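View pics/top0.png

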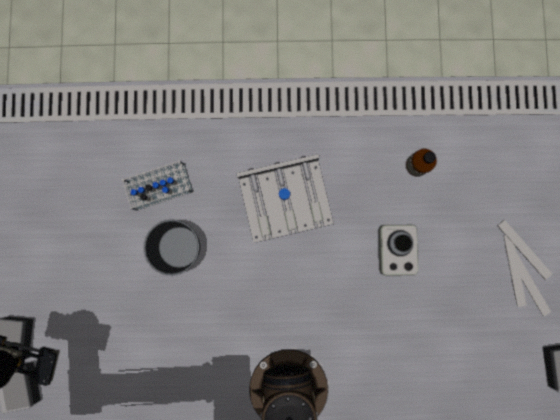

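The side view shows the gauge around (300,220), with the blue cap at (299,212) on the middle lane and the tub at (217,132). In the top view the gauge is at (286,200) and the tub at (176,247). I'll zoom in.

Run:
```python
import cv2
a=cv2.imread("pics/side0.png")[155:280,225:365]; cv2.imwrite("pics/side0z.png",cv2.resize(a,None,fx=5,fy=4.8*1.0417,interpolation=cv2.INTER_CUBIC)[:600])
a=cv2.imread("pics/top0.png")[145:250,225:345]; cv2.imwrite("pics/top0z.png",cv2.resize(a,None,fx=5,fy=5,interpolation=cv2.INTER_CUBIC))
```

```text
(no output)
```

View pics/side0z.png

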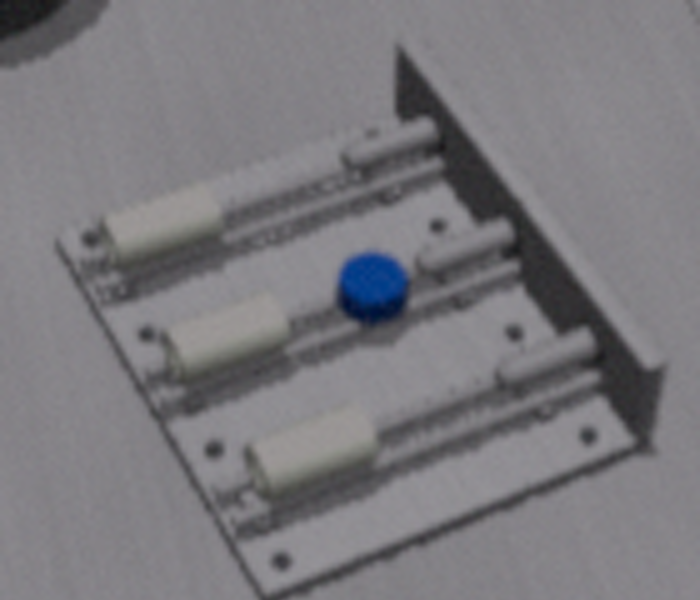

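View pics/top0z.png

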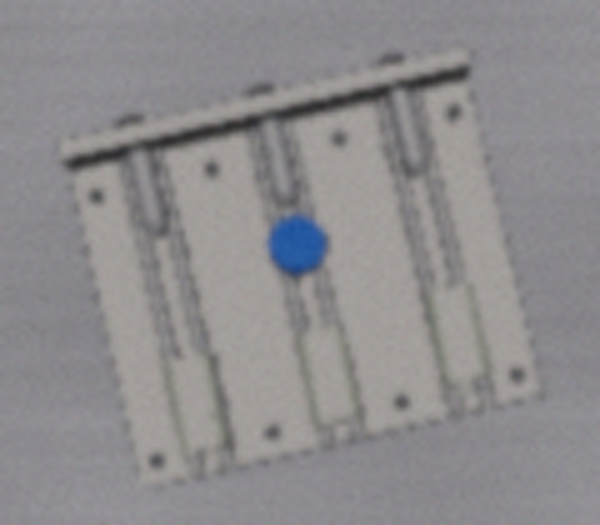

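```bash
cat > h.py <<'E'
import numpy as np, cv2
from scipy.optimize import least_squares
CAM={"side":(np.array([[484.10562635,0,282.29999212],[0,484.10562635,214.02943834],[0,0,1]]),-0.10530957879179757,np.array([[9.70938741e-01,-2.39328087e-01,1.65499801e-04,-5.20867272e-01],[-1.81011080e-01,-7.34802408e-01,-6.53682193e-01,1.27288949e-01],[1.56566118e-01,6.34655409e-01,-7.56769161e-01,1.12941322]])),
"top":(np.array([[506.47319606,0,287.34918075],[0,506.47319606,202.23430814],[0,0,1]]),-0.050710774182983226,np.array([[-0.01578814,-0.99987085,0.00300303,0.00208239],[-0.99635915,0.01548089,-0.08383784,0.55742823],[0.08378053,-0.00431574,-0.99647489,1.50295381]]))}
def proj(n,P):
    K,k1,V=CAM[n]; P=np.atleast_2d(P)
    return cv2.projectPoints(P.astype(float),cv2.Rodrigues(V[:,:3])[0],V[:,3],K,np.array([k1,0,0,0.]))[0][:,0]
def atz(n,uv,z):
    K,k1,V=CAM[n]
    s=cv2.undistortPoints(np.array([[uv]],float),K,np.array([k1,0,0,0.]))[0,0]
    d=V[:,:3].T@np.array([s[0],s[1],1]); c=-V[:,:3].T@V[:,3]
    return c+d*(z-c[2])/d[2]
def zs(u,v): return ((u+.5)/5-.5+225,(v+.5)/5-.5+155)
def zt(u,v): return ((u+.5)/5-.5+225,(v+.5)/5-.5+145)
def g2w(g,p):
    c,s=np.cos(g[2]),np.sin(g[2]); p=np.atleast_2d(p)
    return np.c_[g[0]+c*p[:,0]-s*p[:,1],g[1]+s*p[:,0]+c*p[:,1],p[:,2]]
def w2g(g,p):
    c,s=np.cos(g[2]),np.sin(g[2]); d=np.array(p[:2])-g[:2]
    return np.array([c*d[0]+s*d[1],-s*d[0]+c*d[1]])
E
python3 - <<'E'
from h import *
obs=[("side",zs(60,243),(-.105,.125,.012)),("side",zs(267,597),(-.105,-.125,.012)),("side",zs(660,368),(.105,-.125,.068)),("side",zs(400,45),(.099,.125,.068)),
("side",zs(347,157),(.041,.08,.04)),("side",zs(422,260),(.041,0,.04)),("side",zs(502,372),(.041,-.08,.04)),
("top",zt(145,485),(-.105,.125,.012)),("top",zt(540,395),(-.105,-.125,.012)),("top",zt(66,155),(.099,.125,.068)),("top",zt(468,62),(.099,-.125,.068)),
("top",zt(160,232),(.041,.08,.04)),("top",zt(287,202),(.041,0,.04)),("top",zt(415,172),(.041,-.08,.04))]
def r(g): return np.concatenate([proj(n,g2w(g,p))[0]-uv for n,uv,p in obs])
s=least_squares(r,[.6,0,.2],loss='soft_l1'); g=s.x; print(g); print(r(g).reshape(-1,2).round(1))
for i in (0,1):
  o=[x for x in obs if x[0]==("side","top")[i]]
  print(least_squares(lambda g:np.concatenate([proj(n,g2w(g,p))[0]-uv for n,uv,p in o]),g).x)
np.save("g.npy",g)
for n,uv,z in [("side",zs(375,277),.0455),("top",zt(298,245),.0455)]: print("cap",w2g(g,atz(n,uv,z)))
for a in [((205,452),(190,357)),((337,427),(320,328)),((467,382),(452,285))]:
  print("sl",[w2g(g,atz("top",zt(*p),.043)).round(4) for p in a])
T=cv2.imread("pics/top0.png")[200:295,125:225]; cv2.imwrite("pics/tubt.png",cv2.resize(T,None,fx=6,fy=6))
T=cv2.imread("pics/side0.png")[90:175,175:260]; cv2.imwrite("pics/tubs.png",cv2.resize(T,None,fx=6,fy=6))
E
```

```text
[ 5.66311256e-01 -3.43335139e-04  2.18177531e-01]
[[-0.9 -1.7]
 [ 0.1  0. ]
 [ 2.5 -1.2]
 [ 1.5 -1.9]
 [ 0.1  1.2]
 [-0.1  1.4]
 [-0.2  1.6]
 [-0.6  1.3]
 [ 0.8  0.1]
 [-1.8 -0.5]
 [ 0.4 -1.3]
 [-0.6  0.7]
 [ 0.   0.5]
 [ 0.4  0.4]]
[ 5.65283350e-01 -1.46635416e-04  2.21144567e-01]
[ 0.56684961 -0.00083373  0.21274491]
cap [0.01502908 0.00019563]
cap [ 0.01537272 -0.00059256]
sl [array([-0.0914,  0.0814]), array([-0.0345,  0.0772])]
sl [array([-0.0951,  0.0019]), array([-0.0356, -0.0019])]
sl [array([-0.0871, -0.0793]), array([-0.0289, -0.0843])]
```

View pics/tubt.png

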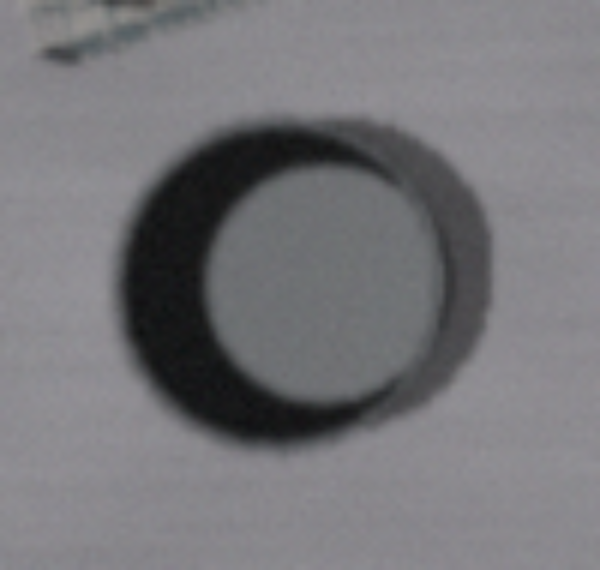

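View pics/tubs.png

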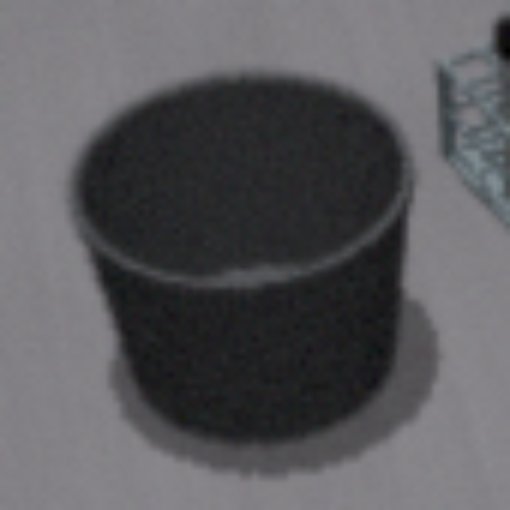

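Run:
```python
from h import *
g=np.load("g.npy")
# ellipse-aware tub fit: rim extents
a=np.linspace(0,2*np.pi,200)
def rim(n,c,z=.11,R=.078):
  return proj(n,np.c_[c[0]+R*np.cos(a),c[1]+R*np.sin(a),0*a+z])
def box(q): return np.r_[q.min(0),q.max(0)]
ot=np.array([125+118/6,200+118/6,125+450/6,200+445/6])
os_=np.array([175+73/6,90+70/6,175+412/6,90+287/6])
for n,o in (("top",ot),("side",os_)):
  s=least_squares(lambda c:box(rim(n,c))-o,[.6,.2]); print(n,s.x,w2g(g,s.x),s.fun.round(1))
ov={}
for n,(x0,y0) in (("side",(225,155)),("top",(225,145))):
  im=cv2.imread(f"pics/{n}0.png"); im=cv2.resize(im[y0:y0+120,x0:x0+150],None,fx=5,fy=5,interpolation=cv2.INTER_CUBIC)
  def L(p,q,col):
    uv=(proj(n,g2w(g,[p,q]))-[x0,y0]+.5)*5-.5; cv2.line(im,*[tuple(int(round(v)) for v in w) for w in uv],col,1)
  c=[(-.105,.125,.012),(-.105,-.125,.012),(.105,-.125,.012),(.105,.125,.012)]
  for i in range(4): L(c[i],c[(i+1)%4],(0,0,255))
  L((.093,.125,.068),(.093,-.125,.068),(0,255,0));L((.105,.125,.068),(.105,-.125,.068),(0,255,0))
  for y in (.08,0,-.08):
    L((.041,y,.04),(.093,y,.04),(255,0,0)); 
    for d in(-.0095,.0095): L((-.104,y+d,.0275),(.093,y+d,.0275),(0,200,255))
  cv2.imwrite(f"pics/ov_{n}.png",im)
```

```text
top [0.42869317 0.32105798] [-0.06478811  0.34356956] [ 0.2 -0.4 -0.2  0.4]
side [0.42765192 0.32443105] [-0.06507457  0.34708805] [-0.2  0.3  0.2 -0.3]
```

View pics/ov_side.png

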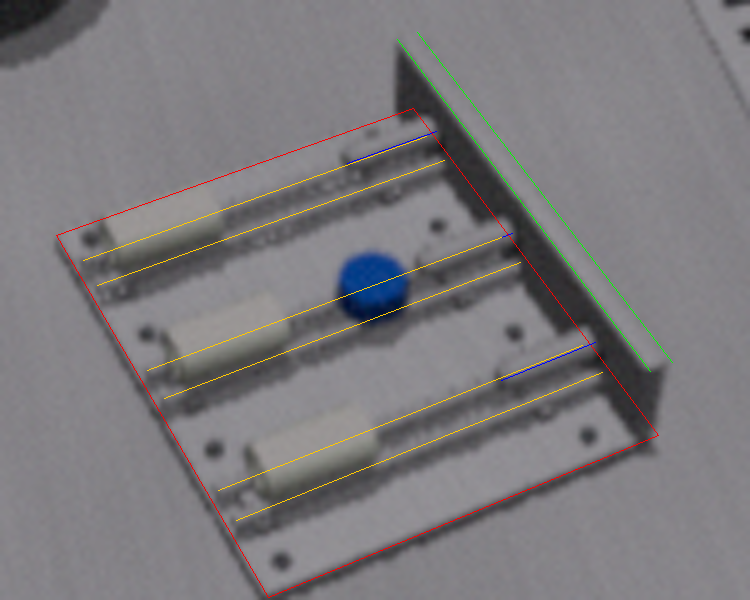

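View pics/ov_top.png

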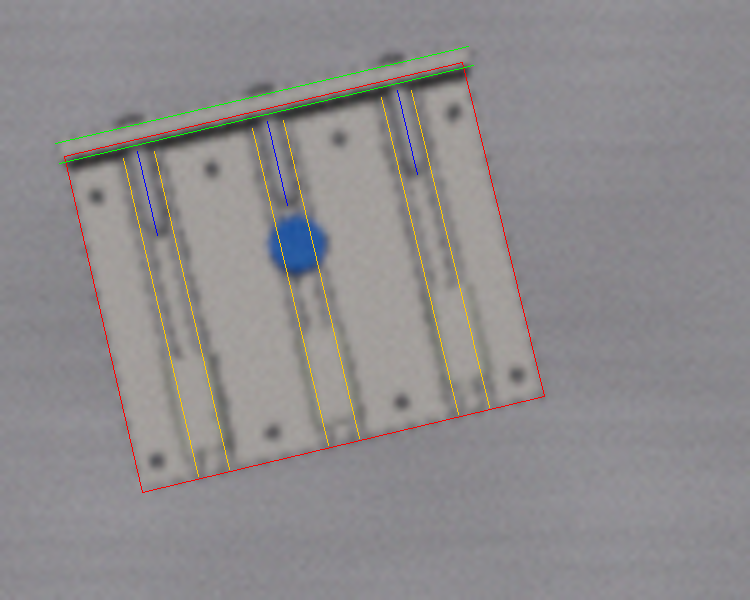

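```bash
cat >> h.py <<'E'
def tgt(gx,gy,z=None):
    from station import monitor
    g=np.load("g.npy"); s=monitor.get_state(); w=g2w(g,[gx,gy,0])[0]
    dyaw=(g[2]-np.pi/2)-s["ee_rot"][2]; dyaw=(dyaw+np.pi/2)%np.pi-np.pi/2
    print("t %.2f"%s["t"],"tcp",s["eef_pos"].round(4),"gauge",w2g(g,s["eef_pos"]).round(4),"rot",s["ee_rot"].round(4),"F",s["force"].round(1),"w",round(s["width"],4))
    print("delta",(w-s["eef_pos"])[:2].round(4),"dz",None if z is None else round(z-s["eef_pos"][2],4),"dyaw",round(dyaw,4),"tgt",w[:2].round(4))
E
python3 - <<'E'
from h import *
tgt(.0152,-.0002,.15)
g=np.load("g.npy")
for y in(.08,0,-.08): print(g2w(g,[[-.062,y,0],[.065,y,0]]).round(4).tolist())
print(np.cos(g[2]),np.sin(g[2]))
E
```

```text
t 0.10 tcp [0.1628 0.6546 0.2507] gauge [-0.2521  0.7268] rot [-3.1415e+00 -1.5000e-03 -1.8146e+00] F [-0.   0.2  0.1] w 0.0876
delta [ 0.4183 -0.6519] dz -0.1007 dyaw 0.462 tgt [0.5812 0.0028]
[[0.4885, 0.0643, 0.0], [0.6125, 0.0918, 0.0]]
[[0.5058, -0.0138, 0.0], [0.6298, 0.0137, 0.0]]
[[0.5231, -0.0919, 0.0], [0.6471, -0.0644, 0.0]]
0.9762935451531147 0.2164507188538838
```

```bash
python3 -m jog '[[[0.03,-0.0465,0,0,0,0.033,0.75],[0.03,-0.0465,0,0,0,0.033,0.75],[0.03,-0.0465,0,0,0,0.033,0.75],[0.03,-0.0465,0,0,0,0.033,0.75],[0.03,-0.0465,0,0,0,0.033,0.75],[0.03,-0.0465,0,0,0,0.033,0.75],[0.03,-0.0465,0,0,0,0.033,0.75],[0.03,-0.0465,0,0,0,0.033,0.75],[0.03,-0.0465,-0.02,0,0,0.033,0.75],[0.03,-0.0465,-0.02,0,0,0.033,0.75],[0.03,-0.0465,-0.02,0,0,0.033,0.75],[0.03,-0.0465,-0.02,0,0,0.033,0.75],[0.03,-0.0465,-0.02,0,0,0.033,0.75],[0.028,-0.0475,0,0,0,0.033,0.75],[0,0,0,0,0,0,0.75]]]' 10
python3 -c "
from h import *
tgt(.0152,-.0002,.046)"
```

```text
t: 1.98
eef_pos: [0.5818, -0.0002, 0.1503]
ee_rot: [3.14, -0.001, -1.357]
force: [0.1, 1.3, -0.6]
width: 0.0657
t 1.98 tcp [ 5.818e-01 -2.000e-04  1.503e-01] gauge [ 0.0151 -0.0032] rot [ 3.1396e+00 -5.0000e-04 -1.3567e+00] F [ 0.1  1.3 -0.6] w 0.0657
delta [-0.0006  0.003 ] dz -0.1043 dyaw 0.004 tgt [0.5812 0.0028]
```

```bash
python3 -m jog '[[[0,0,-0.035,0,0,0,0.75],[0,0,-0.035,0,0,0,0.75],[0,0,-0.025,0,0,0,0.75],[0,0,-0.0095,0,0,0,0.75],[0,0,0,0,0,0,0.75]]]'
python3 - <<'E'
from h import *
from station import grab_frame
tgt(.0152,-.0002,.046)
a=grab_frame("side")["pixels"][155:275,225:365,::-1]; cv2.imwrite("pics/s1.png",cv2.resize(a,None,fx=5,fy=5,interpolation=cv2.INTER_CUBIC))
E
```

```text
t: 2.6
eef_pos: [0.5807, 0.0033, 0.0469]
ee_rot: [3.141, -0.0, -1.352]
force: [0.4, -0.2, 0.5]
width: 0.0656
t 2.60 tcp [0.5807 0.0033 0.0469] gauge [0.0149 0.0005] rot [ 3.1407e+00 -2.0000e-04 -1.3521e+00] F [ 0.4 -0.2  0.5] w 0.0656
delta [ 0.0005 -0.0006] dz -0.0009 dyaw -0.0005 tgt [0.5812 0.0028]
```

View pics/s1.png

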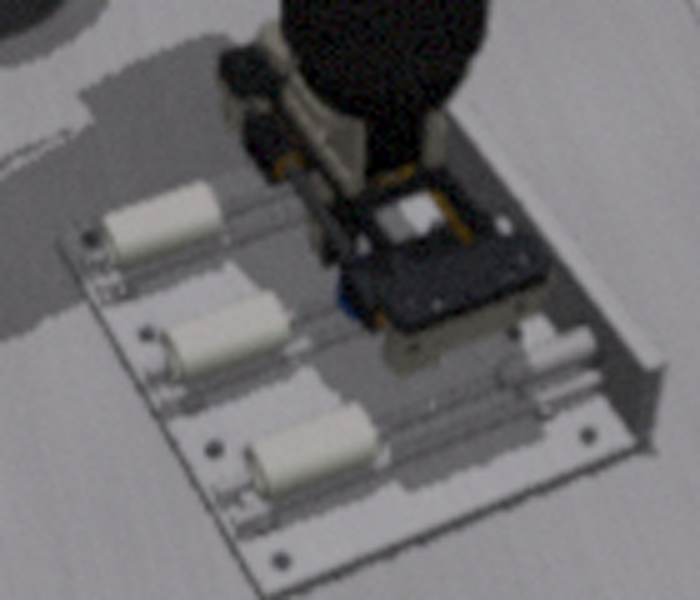

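The cap is just visible at about (345,300) in the zoom, between the fingers and under the gripper. Closing.

```bash
python3 -m jog '[[[0,0,0,0,0,0,0.2],[0,0,0,0,0,0,0.2],[0,0,0,0,0,0,0.2],[0,0,0,0,0,0,0.2]]]' 15; python3 -m jog '[[[0,0,0.02,0,0,0,0.2],[0,0,0.04,0,0,0,0.2],[0,0,0.045,0,0,0,0.2]]]'
python3 -c "
from h import *
tgt(-.065,.345,.155)"
```

```text
t: 3.15
eef_pos: [0.5811, 0.003, 0.0473]
ee_rot: [-3.141, 0.0, -1.353]
force: [-0.1, -0.4, 2.4]
width: 0.0338
t: 3.52
eef_pos: [0.5804, 0.0028, 0.1526]
ee_rot: [3.14, -0.0, -1.353]
force: [0.7, 0.8, 0.3]
width: 0.0334
t 3.52 tcp [0.5804 0.0028 0.1526] gauge [0.0144 0.    ] rot [ 3.1398e+00 -1.0000e-04 -1.3527e+00] F [0.7 0.8 0.3] w 0.0334
delta [-0.1522  0.3196] dz 0.0024 dyaw 0.0001 tgt [0.4282 0.3224]
```

```bash
python3 -m jog '[[[-0.01,0.02,0.01,0,0,0,0.2],[-0.02,0.042,0,0,0,0,0.2],[-0.022,0.047,0,0,0,0,0.2],[-0.022,0.047,0,0,0,0,0.2],[-0.022,0.047,0,0,0,0,0.2],[-0.022,0.047,0,0,0,0,0.2],[-0.022,0.047,-0.015,0,0,0,0.2],[-0.012,0.0225,-0.025,0,0,0,0.2],[0,0,0,0,0,0,0.2],[0,0,0,0,0,0,0.65],[0,0,0,0,0,0,0.65],[0,0,0,0,0,0,0.65]]]'
python3 - <<'E'
from h import *
from station import grab_frame
tgt(-.063,.08,.15)
a=grab_frame("side")["pixels"][70:190,170:310,::-1]; cv2.imwrite("pics/s2.png",cv2.resize(a,None,fx=5,fy=5,interpolation=cv2.INTER_CUBIC))
E
```

```text
t: 5.03
eef_pos: [0.4295, 0.3221, 0.1227]
ee_rot: [-3.141, 0.001, -1.354]
force: [-0.3, -0.7, -0.1]
width: 0.0551
t 5.03 tcp [0.4295 0.3221 0.1227] gauge [-0.0638  0.3444] rot [-3.1408e+00  7.0000e-04 -1.3537e+00] F [-0.3 -0.7 -0.1] w 0.0551
delta [ 0.058 -0.258] dz 0.0273 dyaw 0.0011 tgt [0.4875 0.0641]
```

View pics/s2.png

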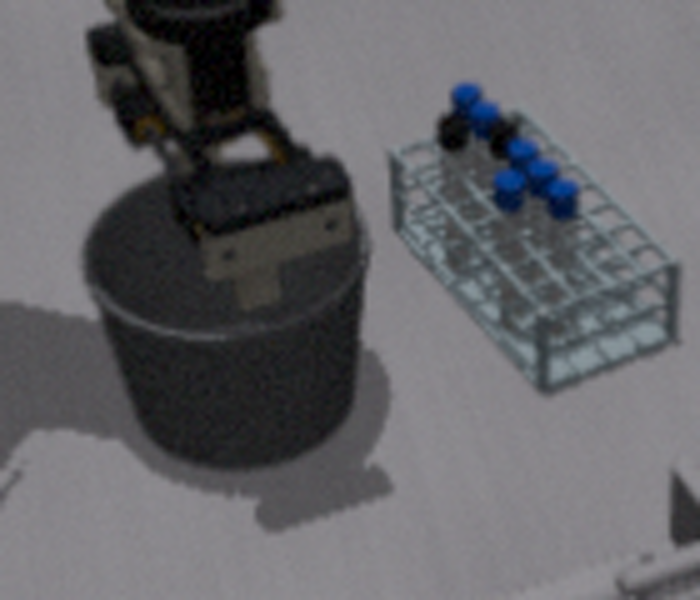

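The gripper is over the tub mouth with its jaws open, and the cap isn't in sight outside it. Next is lane 1.

```bash
python3 -m jog '[[[0,0,0.03,0,0,0,0.6],[0.006,-0.03,0.015,0,0,0,0.6],[0.012,-0.05,0,0,0,0,0.6],[0.012,-0.055,0,0,0,0,0.6],[0.012,-0.055,0,0,0,0,0.6],[0.012,-0.05,-0.03,0,0,0,0.6],[0.004,-0.018,-0.04,0,0,0,0.6],[0,0,-0.03,0,0,0,0.6],[0,0,-0.01,0,0,0,0.6],[0,0,0,0,0,0,0.6]]]'
python3 - <<'E'
from h import *
from station import grab_frame
tgt(-.063,.08,.046)
for n,(y,x) in (("side",(155,225)),("top",(145,225))):
  a=grab_frame(n)["pixels"][y:y+120,x:x+140,::-1]; cv2.imwrite(f"pics/{n}3.png",cv2.resize(a,None,fx=5,fy=5,interpolation=cv2.INTER_CUBIC))
  if n=="top":
    f=grab_frame(n)["pixels"][190:300,110:230,::-1];cv2.imwrite("pics/tub3.png",cv2.resize(f,None,fx=5,fy=5))
E
```

```text
t: 6.32
eef_pos: [0.4871, 0.0645, 0.0572]
ee_rot: [3.141, -0.0, -1.352]
force: [0.3, -0.3, 0.3]
width: 0.0527
t 6.33 tcp [0.4871 0.0645 0.0572] gauge [-0.0633  0.0805] rot [ 3.1411e+00 -3.0000e-04 -1.3524e+00] F [ 0.3 -0.3  0.3] w 0.0527
delta [ 0.0004 -0.0004] dz -0.0112 dyaw -0.0003 tgt [0.4875 0.0641]
```

View pics/side3.png

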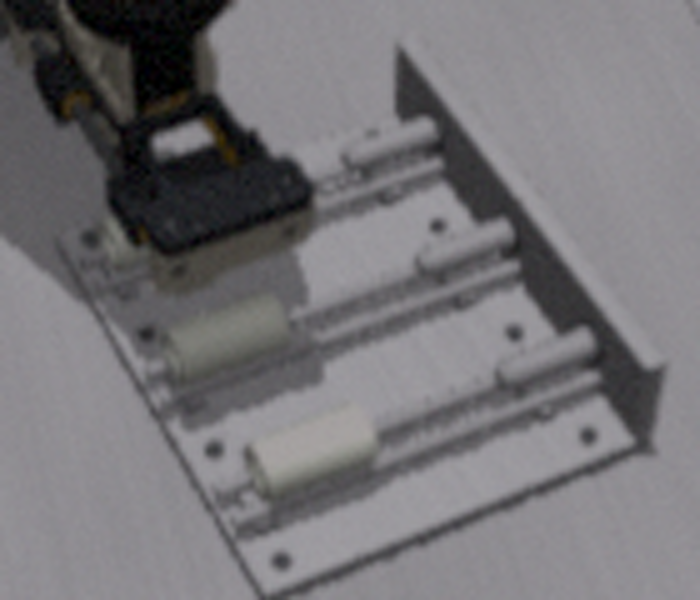

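View pics/tub3.png

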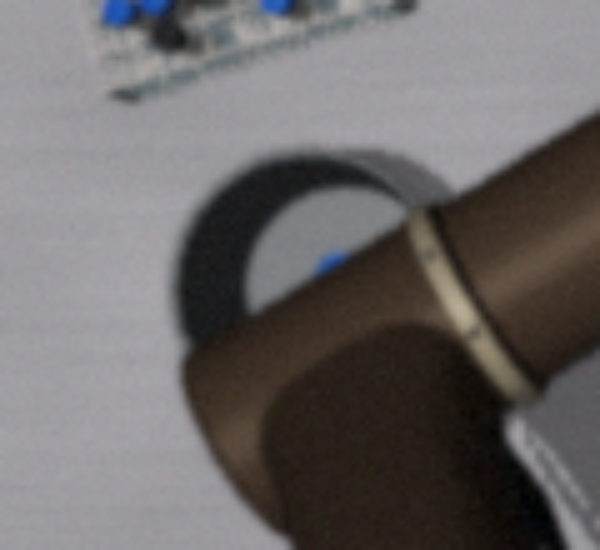

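The cap is on the tub floor, with blue showing at (335,263) in the tub crop. Now descend and grip sleeve 1.

```bash
python3 -m jog '[[[0,0,-0.01,0,0,0,0.6],[0,0,0,0,0,0,0.2],[0,0,0,0,0,0,0.2],[0,0,0,0,0,0,0.2],[0,0,0,0,0,0,0.2]]]' 8
python3 -c "
from h import *
tgt(.02,.08,.046)"
```

```text
t: 7.1
eef_pos: [0.4871, 0.0648, 0.0473]
ee_rot: [-3.141, 0.0, -1.353]
force: [-2.5, 2.1, 2.4]
width: 0.0301
t 7.10 tcp [0.4871 0.0648 0.0473] gauge [-0.0632  0.0808] rot [-3.1411e+00  3.0000e-04 -1.3525e+00] F [-2.5  2.1  2.4] w 0.0301
delta [0.0814 0.0173] dz -0.0013 dyaw -0.0001 tgt [0.5685 0.0821]
```

```bash
python3 -m jog '[[[0.0098,0.0022,0,0,0,0,0.2],[0.0146,0.0032,0,0,0,0,0.2],[0.0146,0.0032,0,0,0,0,0.2],[0.0146,0.0032,0,0,0,0,0.2],[0.0098,0.0022,0,0,0,0,0.2],[0.0049,0.0011,0,0,0,0,0.2]]]'
python3 -c "
from h import *
tgt(.08,.08,.046)"
python3 -m jog '[[[0.0049,0.0011,0,0,0,0,0.2],[0.0049,0.0011,0,0,0,0,0.2],[0.0049,0.0011,0,0,0,0,0.2]]]'
python3 -m jog '[[[0.0049,0.0011,0,0,0,0,0.2],[0.0049,0.0011,0,0,0,0,0.2]]]'
python3 -c "
from h import *
tgt(.08,.08,.046)"
```

```text
t: 7.85
eef_pos: [0.5553, 0.0797, 0.047]
ee_rot: [3.14, 0.0, -1.353]
force: [-8.1, 3.1, 8.1]
width: 0.0297
t 7.85 tcp [0.5553 0.0797 0.047 ] gauge [0.0066 0.0806] rot [ 3.1401  0.     -1.353 ] F [-8.1  3.1  8.1] w 0.0297
delta [0.0718 0.0154] dz -0.001 dyaw 0.0003 tgt [0.6271 0.0951]
t: 8.22
eef_pos: [0.5699, 0.083, 0.047]
ee_rot: [3.14, 0.0, -1.353]
force: [-5.2, 2.6, 5.8]
width: 0.0297
t: 8.48
eef_pos: [0.5797, 0.0852, 0.047]
ee_rot: [3.14, 0.0, -1.353]
force: [-5.6, 1.7, 6.3]
width: 0.0295
t 8.47 tcp [0.5797 0.0852 0.047 ] gauge [0.0316 0.0806] rot [ 3.1405  0.     -1.3528] F [-5.6  1.7  6.3] w 0.0295
delta [0.0474 0.0099] dz -0.001 dyaw 0.0002 tgt [0.6271 0.0951]
```

```bash
python3 -m jog '[[[0,0,0.0007,0,0,0,0.2],[0.0049,0.0011,0,0,0,0,0.2],[0.0049,0.0011,0,0,0,0,0.2]]]'
python3 - <<'E'
from h import *
from station import grab_frame
tgt(.065,.08,.046)
for n,(y,x) in (("side",(155,225)),("top",(145,225))):
  a=grab_frame(n)["pixels"][y:y+120,x:x+140,::-1]; cv2.imwrite(f"pics/{n}4.png",cv2.resize(a,None,fx=5,fy=5,interpolation=cv2.INTER_CUBIC))
E
```

```text
t: 8.85
eef_pos: [0.5869, 0.0864, 0.0468]
ee_rot: [3.136, -0.0, -1.354]
force: [-12.4, 1.6, 4.0]
width: 0.0302
t 8.85 tcp [0.5869 0.0864 0.0468] gauge [0.0389 0.0802] rot [ 3.1356e+00 -4.0000e-04 -1.3537e+00] F [-12.4   1.6   4. ] w 0.0302
delta [0.0255 0.0055] dz -0.0008 dyaw 0.0011 tgt [0.6125 0.0918]
```

View pics/side4.png

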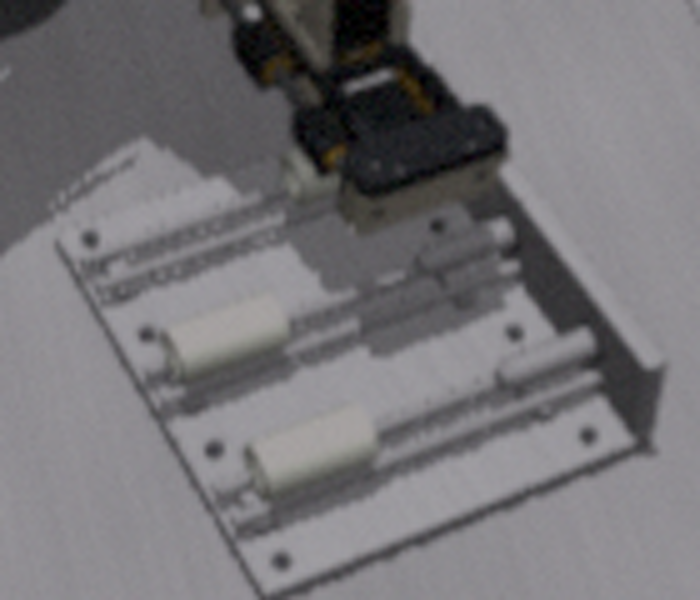

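View pics/top4.png

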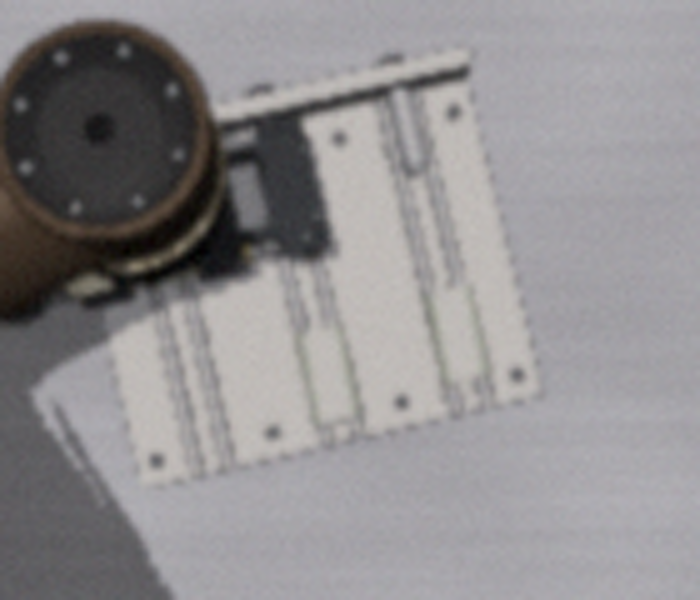

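The force stepped to -12 N with the sleeve about 26 mm short. That may be a liner jam, or it may be misalignment from my grip. I'll back off, let the sleeve settle on the rails, regrip and try once more gently.

```bash
python3 -m jog '[[[-0.0049,-0.0011,0,0,0,0,0.2],[0,0,0,0,0,0,0.2],[0,0,0.0005,0,0,0,0.45],[0,0,0,0,0,0,0.45]]]'
python3 -c "
from h import *
tgt(.065,.08,.046)"
python3 -m jog '[[[0,0,0,0,0,0,0.2],[0,0,0,0,0,0,0.2],[0,0,0,0,0,0,0.2]]]' 10
python3 -c "
from h import *
tgt(.065,.08,.046)"
```

```text
t: 9.45
eef_pos: [0.5851, 0.0863, 0.0485]
ee_rot: [-3.141, 0.0, -1.353]
force: [-0.4, -1.1, 0.8]
width: 0.0387
t 9.45 tcp [0.5851 0.0863 0.0485] gauge [0.0371 0.0806] rot [-3.1409e+00  1.0000e-04 -1.3525e+00] F [-0.4 -1.1  0.8] w 0.0387
delta [0.0274 0.0055] dz -0.0025 dyaw -0.0001 tgt [0.6125 0.0918]
t: 9.82
eef_pos: [0.5848, 0.0864, 0.0484]
ee_rot: [-3.141, 0.0, -1.352]
force: [-1.1, 1.1, 0.7]
width: 0.0296
t 9.82 tcp [0.5848 0.0864 0.0484] gauge [0.0368 0.0807] rot [-3.1412e+00  1.0000e-04 -1.3524e+00] F [-1.1  1.1  0.7] w 0.0296
delta [0.0277 0.0054] dz -0.0024 dyaw -0.0002 tgt [0.6125 0.0918]
```

```bash
for i in 1 ; do python3 -m jog '[[[0.002,0.0004,0,0,0,0,0.2],[0.002,0.0004,0,0,0,0,0.2]]]'; python3 -m jog '[[[0.001,0.0002,0,0,0,0,0.2],[0.001,0.0002,0,0,0,0,0.2]]]'; python3 -c "
from h import *
tgt(.065,.08,.046)"; done
```

```text
t: 10.07
eef_pos: [0.5866, 0.0867, 0.0482]
ee_rot: [3.138, -0.0, -1.353]
force: [-13.5, 4.1, 11.1]
width: 0.0302
t: 10.32
eef_pos: [0.5871, 0.0868, 0.0479]
ee_rot: [3.135, -0.0, -1.353]
force: [-14.6, 4.6, 10.8]
width: 0.0299
t 10.32 tcp [0.5871 0.0868 0.0479] gauge [0.0392 0.0806] rot [ 3.1351 -0.     -1.3534] F [-14.6   4.6  10.8] w 0.0299
delta [0.0253 0.005 ] dz -0.0019 dyaw 0.0008 tgt [0.6125 0.0918]
```

Same hard stop at gauge x ≈ 39 mm, so it looks jammed. Before discarding it, which I can't undo, I'll unload it, leave it there and compare with sleeve 2.

```bash
python3 -m jog '[[[-0.0059,-0.0014,0,0,0,0,0.2],[0,0,0,0,0,0,0.55],[0,0,0,0,0,0,0.55],[0,0,0.05,0,0,0,0.55],[0,0,0.02,0,0,0,0.55]]]'
python3 - <<'E'
from h import *
from station import grab_frame
tgt(-.065,.0,.047)
E
```

```text
t: 10.95
eef_pos: [0.5862, 0.0863, 0.1207]
ee_rot: [-3.138, 0.0, -1.352]
force: [0.7, 0.3, -0.6]
width: 0.0481
t 10.95 tcp [0.5862 0.0863 0.1207] gauge [0.0382 0.0803] rot [-3.1384e+00  1.0000e-04 -1.3522e+00] F [ 0.7  0.3 -0.6] w 0.0481
delta [-0.0834 -0.1008] dz -0.0737 dyaw -0.0004 tgt [ 0.5029 -0.0144]
```

```bash
python3 -m jog '[[[-0.025,-0.03,0,0,0,0,0.55],[-0.033,-0.04,0,0,0,0,0.55],[-0.025,-0.031,-0.02,0,0,0,0.55],[0,0,-0.025,0,0,0,0.55],[0,0,-0.02,0,0,0,0.55],[0,0,-0.0075,0,0,0,0.55],[0,0,0,0,0,0,0.55]]]' 8
python3 - <<'E'
from h import *
from station import grab_frame
tgt(-.065,.0,.047)
for n,(y,x) in (("side",(155,225)),):
  a=grab_frame(n)["pixels"][y:y+120,x:x+140,::-1]; cv2.imwrite(f"pics/{n}5.png",cv2.resize(a,None,fx=5,fy=5,interpolation=cv2.INTER_CUBIC))
E
```

```text
t: 11.82
eef_pos: [0.5018, -0.015, 0.0456]
ee_rot: [3.141, -0.0, -1.353]
force: [-0.1, 1.1, -0.2]
width: 0.0481
t 11.82 tcp [ 0.5018 -0.015   0.0456] gauge [-0.0661 -0.0004] rot [ 3.1408e+00 -2.0000e-04 -1.3525e+00] F [-0.1  1.1 -0.2] w 0.0481
delta [0.001  0.0006] dz 0.0014 dyaw -0.0001 tgt [ 0.5029 -0.0144]
```

View pics/side5.png

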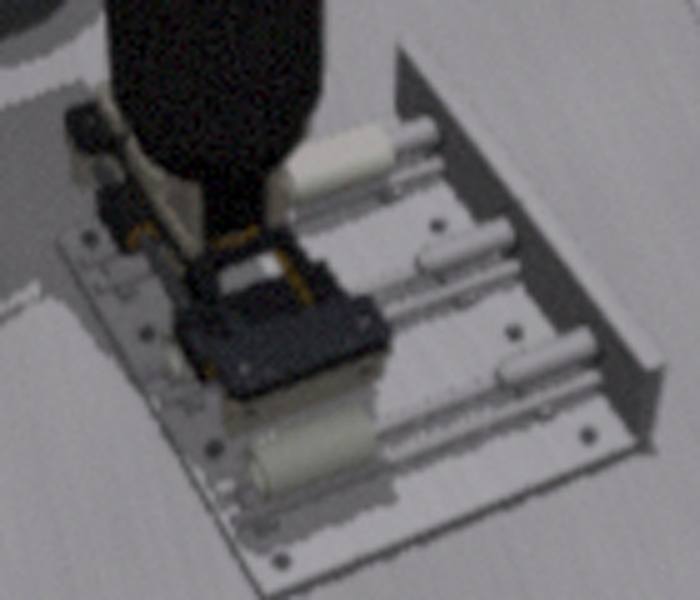

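Sleeve 1 is part-way on its pin, with its front at (390,145) and pin exposed ahead of it. Now sleeve 2.

```bash
python3 -m jog '[[[0.0005,0.0004,0.0015,0,0,0,0.55],[0,0,0,0,0,0,0.2],[0,0,0,0,0,0,0.2],[0,0,0,0,0,0,0.2],[0.0098,0.0022,0,0,0,0,0.2],[0.0146,0.0032,0,0,0,0,0.2],[0.0146,0.0032,0,0,0,0,0.2],[0.0146,0.0032,0,0,0,0,0.2],[0.0098,0.0022,0,0,0,0,0.2],[0.0049,0.0011,0,0,0,0,0.2]]]' 10
python3 -c "
from h import *
tgt(.065,.0,.047)"
python3 -m jog '[[[0.0049,0.0011,0,0,0,0,0.2],[0.0049,0.0011,0,0,0,0,0.2],[0.0049,0.0011,0,0,0,0,0.2]]]'
python3 -m jog '[[[0.0049,0.0011,0,0,0,0,0.2],[0.0049,0.0011,0,0,0,0,0.2]]]'
python3 -m jog '[[[0.0049,0.0011,0,0,0,0,0.2]]]'
python3 -c "
from h import *
tgt(.065,.0,.047)"
```

```text
t: 13.12
eef_pos: [0.5692, 0.0007, 0.0473]
ee_rot: [3.139, 0.0, -1.353]
force: [-9.4, 3.7, 9.0]
width: 0.0297
t 13.12 tcp [0.5692 0.0007 0.0473] gauge [0.003  0.0004] rot [ 3.1386e+00  5.0000e-04 -1.3529e+00] F [-9.4  3.7  9. ] w 0.0297
delta [0.0606 0.013 ] dz -0.0003 dyaw 0.0002 tgt [0.6298 0.0137]
t: 13.5
eef_pos: [0.584, 0.0039, 0.0474]
ee_rot: [3.139, 0.0, -1.353]
force: [-6.1, 3.3, 6.0]
width: 0.0299
t: 13.75
eef_pos: [0.5939, 0.0061, 0.0474]
ee_rot: [3.139, 0.0, -1.353]
force: [-4.4, 2.9, 6.3]
width: 0.0297
t: 13.88
eef_pos: [0.5988, 0.0072, 0.0474]
ee_rot: [3.14, 0.0, -1.353]
force: [-4.6, 1.7, 4.7]
width: 0.0299
t 13.88 tcp [0.5988 0.0072 0.0474] gauge [0.0334 0.0003] rot [ 3.1395e+00  3.0000e-04 -1.3527e+00] F [-4.6  1.7  4.7] w 0.0299
delta [0.0309 0.0065] dz -0.0004 dyaw 0.0001 tgt [0.6298 0.0137]
```

```bash
python3 -m jog '[[[0.0039,0.0009,0,0,0,0,0.2],[0.0039,0.0009,0,0,0,0,0.2]]]'
python3 -c "
from h import *
tgt(.065,.0,.047)"
```

```text
t: 14.12
eef_pos: [0.6067, 0.009, 0.0473]
ee_rot: [3.14, 0.0, -1.353]
force: [-4.4, 3.1, 4.8]
width: 0.0299
t 14.12 tcp [0.6067 0.009  0.0473] gauge [0.0415 0.0004] rot [ 3.1397e+00  3.0000e-04 -1.3527e+00] F [-4.4  3.1  4.8] w 0.0299
delta [0.0231 0.0047] dz -0.0003 dyaw 0.0001 tgt [0.6298 0.0137]
```

```bash
python3 -m jog '[[[0.0039,0.0009,0,0,0,0,0.2],[0.0039,0.0009,0,0,0,0,0.2]]]'
python3 -m jog '[[[0.0039,0.0009,0,0,0,0,0.2],[0.0039,0.0009,0,0,0,0,0.2]]]'
python3 -m jog '[[[0.0029,0.0006,0,0,0,0,0.2],[0.002,0.0005,0,0,0,0,0.2]]]'
python3 -c "
from h import *
tgt(.065,.0,.047)"
```

```text
t: 14.38
eef_pos: [0.6151, 0.0108, 0.0473]
ee_rot: [3.141, 0.0, -1.353]
force: [-5.2, 2.7, 5.8]
width: 0.0295
t: 14.62
eef_pos: [0.6229, 0.0126, 0.0473]
ee_rot: [3.141, 0.0, -1.353]
force: [-4.7, 2.1, 3.7]
width: 0.0297
t: 14.88
eef_pos: [0.6278, 0.0137, 0.0473]
ee_rot: [3.141, 0.0, -1.353]
force: [-5.2, 2.2, 4.5]
width: 0.03
t 14.88 tcp [0.6278 0.0137 0.0473] gauge [0.0631 0.0004] rot [ 3.1406e+00  2.0000e-04 -1.3526e+00] F [-5.2  2.2  4.5] w 0.03
delta [0.0019 0.    ] dz -0.0003 dyaw 0.0 tgt [0.6298 0.0137]
```

```bash
python3 -m jog '[[[0.002,0.0004,0,0,0,0,0.2],[0.002,0.0004,0,0,0,0,0.2]]]'
python3 -m jog '[[[0.002,0.0004,0,0,0,0,0.2],[0,0,0,0,0,0,0.2]]]'
python3 -c "
from h import *
tgt(.065,.0,.047)"
```

```text
t: 15.12
eef_pos: [0.6299, 0.0141, 0.047]
ee_rot: [3.137, 0.0, -1.353]
force: [-12.6, 2.6, 10.6]
width: 0.03
t: 15.38
eef_pos: [0.6307, 0.0143, 0.0465]
ee_rot: [3.135, 0.0, -1.353]
force: [-13.0, 2.0, 8.5]
width: 0.0297
t 15.38 tcp [0.6307 0.0143 0.0465] gauge [0.066  0.0003] rot [ 3.1347e+00  4.0000e-04 -1.3535e+00] F [-13.    2.    8.5] w 0.0297
delta [-0.0009 -0.0005] dz 0.0005 dyaw 0.0009 tgt [0.6298 0.0137]
```

Sleeve 2 passed the 39 mm point freely and met the wall at about 65.5 mm, so it's sound. Release it in place and go to lane 3.

```bash
python3 -m jog '[[[0,0,0,0,0,0,0.55],[0,0,0,0,0,0,0.55],[0,0,0.04,0,0,0,0.55],[0,0,0.035,0,0,0,0.55]]]'
python3 - <<'E'
from h import *
tgt(-.058,-.08,.047)
E
```

```text
t: 15.88
eef_pos: [0.6348, 0.0147, 0.1231]
ee_rot: [-3.141, -0.0, -1.352]
force: [0.5, 0.0, 0.6]
width: 0.0481
t 15.88 tcp [0.6348 0.0147 0.1231] gauge [ 0.0701 -0.0001] rot [-3.1414e+00 -4.0000e-04 -1.3525e+00] F [0.5 0.  0.6] w 0.0481
delta [-0.1078 -0.1057] dz -0.0761 dyaw -0.0001 tgt [ 0.527 -0.091]
```

```bash
python3 -m jog '[[[-0.035,-0.034,0,0,0,0,0.55],[-0.043,-0.042,0,0,0,0,0.55],[-0.029,-0.0295,-0.02,0,0,0,0.55],[0,0,-0.025,0,0,0,0.55],[0,0,-0.02,0,0,0,0.55],[0,0,-0.0105,0,0,0,0.55],[0,0,0,0,0,0,0.55]]]' 10
python3 - <<'E'
from h import *
from station import grab_frame
tgt(-.058,-.08,.047)
for n,(y,x) in (("side",(155,225)),("top",(145,225))):
  a=grab_frame(n)["pixels"][y:y+120,x:x+140,::-1]; cv2.imwrite(f"pics/{n}6.png",cv2.resize(a,None,fx=5,fy=5,interpolation=cv2.INTER_CUBIC))
E
```

```text
t: 16.75
eef_pos: [0.5272, -0.0907, 0.0463]
ee_rot: [3.141, -0.0, -1.352]
force: [-0.4, 0.4, 0.1]
width: 0.048
t 16.75 tcp [ 0.5272 -0.0907  0.0463] gauge [-0.0577 -0.0798] rot [ 3.1406e+00 -1.0000e-04 -1.3525e+00] F [-0.4  0.4  0.1] w 0.048
delta [-0.0002 -0.0003] dz 0.0007 dyaw -0.0002 tgt [ 0.527 -0.091]
```

View pics/side6.png

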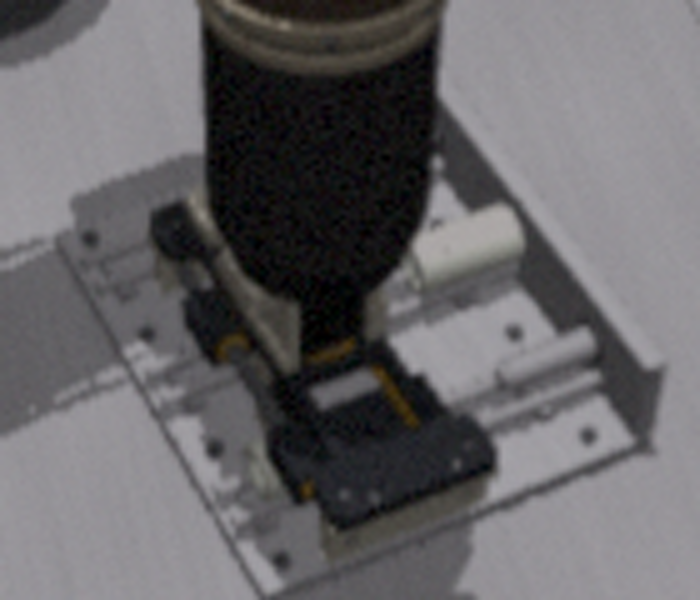

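View pics/top6.png

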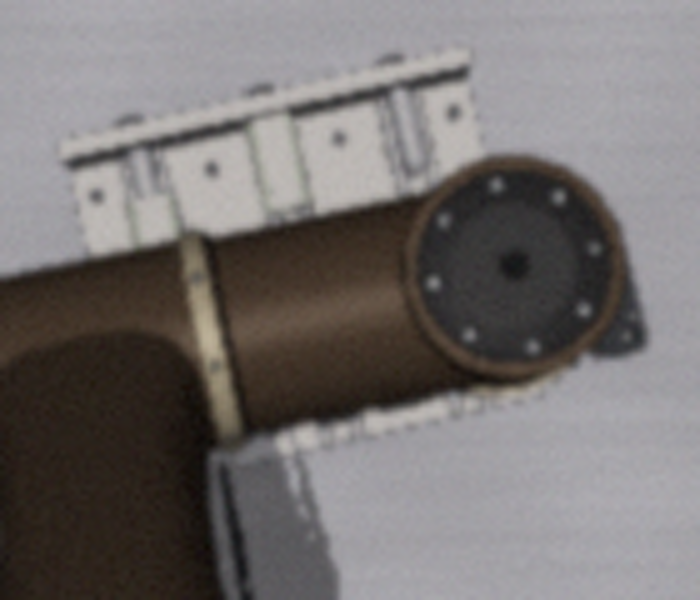

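Sleeve 2 is against the wall, at (470,245) in the side crop and (275,160) in the top crop. Sleeve 1 is short, with pin visible at (147,175) in the top crop. Now sleeve 3.

```bash
python3 -m jog '[[[0,0,0.001,0,0,0,0.55],[0,0,0,0,0,0,0.2],[0,0,0,0,0,0,0.2],[0,0,0,0,0,0,0.2],[0.0098,0.0022,0,0,0,0,0.2],[0.0146,0.0032,0,0,0,0,0.2],[0.0146,0.0032,0,0,0,0,0.2],[0.0146,0.0032,0,0,0,0,0.2],[0.0049,0.0011,0,0,0,0,0.2]]]' 10
python3 -m jog '[[[0.0049,0.0011,0,0,0,0,0.2],[0.0049,0.0011,0,0,0,0,0.2],[0.0049,0.0011,0,0,0,0,0.2]]]'
python3 -m jog '[[[0.0049,0.0011,0,0,0,0,0.2],[0.0049,0.0011,0,0,0,0,0.2]]]'
python3 -c "
from h import *
tgt(.065,-.08,.047)"
```

```text
t: 17.98
eef_pos: [0.5846, -0.0775, 0.0477]
ee_rot: [3.138, 0.001, -1.353]
force: [-9.4, 2.5, 10.0]
width: 0.03
t: 18.35
eef_pos: [0.5991, -0.0744, 0.0478]
ee_rot: [3.139, 0.001, -1.353]
force: [-5.9, 2.2, 5.9]
width: 0.0299
t: 18.6
eef_pos: [0.6088, -0.0722, 0.0478]
ee_rot: [3.139, 0.001, -1.353]
force: [-6.2, 2.7, 6.9]
width: 0.0298
t 18.60 tcp [ 0.6088 -0.0722  0.0478] gauge [ 0.0259 -0.0794] rot [ 3.1389e+00  6.0000e-04 -1.3528e+00] F [-6.2  2.7  6.9] w 0.0298
delta [0.0383 0.0078] dz -0.0008 dyaw 0.0002 tgt [ 0.6471 -0.0644]
```

```bash
python3 -m jog '[[[0.0039,0.0009,0,0,0,0,0.2],[0.0039,0.0009,0,0,0,0,0.2]]]'
python3 -m jog '[[[0.0029,0.0006,0,0,0,0,0.2],[0.002,0.0005,0,0,0,0,0.2]]]'
python3 -m jog '[[[0.002,0.0004,0,0,0,0,0.2],[0.002,0.0004,0,0,0,0,0.2]]]'
python3 -c "
from h import *
tgt(.065,-.08,.047)"
```

```text
t: 18.85
eef_pos: [0.6167, -0.0705, 0.0478]
ee_rot: [3.139, 0.0, -1.353]
force: [-5.5, 1.7, 5.0]
width: 0.0296
t: 19.1
eef_pos: [0.6216, -0.0694, 0.0478]
ee_rot: [3.139, 0.0, -1.353]
force: [-4.9, 1.6, 5.4]
width: 0.0298
t: 19.35
eef_pos: [0.6255, -0.0685, 0.0478]
ee_rot: [3.139, 0.001, -1.353]
force: [-5.5, 2.1, 6.0]
width: 0.0298
t 19.35 tcp [ 0.6255 -0.0685  0.0478] gauge [ 0.043  -0.0794] rot [ 3.1390e+00  5.0000e-04 -1.3528e+00] F [-5.5  2.1  6. ] w 0.0298
delta [0.0216 0.0042] dz -0.0008 dyaw 0.0001 tgt [ 0.6471 -0.0644]
```

```bash
python3 -m jog '[[[0.0039,0.0009,0,0,0,0,0.2],[0.0039,0.0009,0,0,0,0,0.2]]]'
python3 -m jog '[[[0.0029,0.0006,0,0,0,0,0.2],[0.0029,0.0006,0,0,0,0,0.2]]]'
python3 -m jog '[[[0.0029,0.0006,0,0,0,0,0.2],[0.002,0.0005,0,0,0,0,0.2]]]'
python3 -c "
from h import *
tgt(.065,-.08,.047)"
```

```text
t: 19.6
eef_pos: [0.634, -0.0667, 0.0478]
ee_rot: [3.14, 0.0, -1.353]
force: [-4.8, 2.4, 4.7]
width: 0.0296
t: 19.85
eef_pos: [0.6397, -0.0655, 0.0478]
ee_rot: [3.14, 0.0, -1.353]
force: [-6.5, 3.3, 6.9]
width: 0.0293
t: 20.1
eef_pos: [0.6447, -0.0644, 0.0478]
ee_rot: [3.14, 0.0, -1.353]
force: [-6.2, 2.9, 6.5]
width: 0.0297
t 20.10 tcp [ 0.6447 -0.0644  0.0478] gauge [ 0.0627 -0.0795] rot [ 3.1400e+00  3.0000e-04 -1.3527e+00] F [-6.2  2.9  6.5] w 0.0297
delta [ 0.0023 -0.    ] dz -0.0008 dyaw 0.0001 tgt [ 0.6471 -0.0644]
```

```bash
python3 -m jog '[[[0.002,0.0004,0,0,0,0,0.2],[0.002,0.0004,0,0,0,0,0.2]]]'
python3 -m jog '[[[0.002,0.0004,0,0,0,0,0.2],[0,0,0,0,0,0,0.2]]]'
python3 -c "
from h import *
tgt(.065,-.08,.047)"
```

```text
t: 20.35
eef_pos: [0.6485, -0.0636, 0.0478]
ee_rot: [3.14, 0.0, -1.353]
force: [-9.5, 2.7, 8.5]
width: 0.0297
t: 20.6
eef_pos: [0.6489, -0.0635, 0.0475]
ee_rot: [3.137, 0.001, -1.353]
force: [-10.6, 0.6, 9.8]
width: 0.0302
t 20.60 tcp [ 0.6489 -0.0635  0.0475] gauge [ 0.0669 -0.0795] rot [ 3.1366e+00  8.0000e-04 -1.3532e+00] F [-10.6   0.6   9.8] w 0.0302
delta [-0.0018 -0.0009] dz -0.0005 dyaw 0.0006 tgt [ 0.6471 -0.0644]
```

Force is rising at the wall here too. Release, lift and look.

```bash
python3 -m jog '[[[0.001,0.0002,0,0,0,0,0.2],[0,0,0,0,0,0,0.55],[0,0,0,0,0,0,0.55],[0,0,0.04,0,0,0,0.55],[-0.03,0.03,0.045,0,0,0,0.55],[-0.045,0.05,0,0,0,0,0.55],[-0.045,0.05,0,0,0,0,0.55]]]'
python3 - <<'E'
from h import *
from station import grab_frame
tgt(.036,.08,.047)
for n,(y,x) in (("side",(155,225)),("top",(145,225))):
  a=grab_frame(n)["pixels"][y:y+120,x:x+140,::-1]; cv2.imwrite(f"pics/{n}7.png",cv2.resize(a,None,fx=5,fy=5,interpolation=cv2.INTER_CUBIC))
E
```

```text
t: 21.48
eef_pos: [0.5386, 0.061, 0.1335]
ee_rot: [-3.139, 0.001, -1.354]
force: [0.6, 1.7, 0.6]
width: 0.0483
t 21.48 tcp [0.5386 0.061  0.1335] gauge [-0.0137  0.0659] rot [-3.1390e+00  6.0000e-04 -1.3537e+00] F [0.6 1.7 0.6] w 0.0483
delta [0.0455 0.0245] dz -0.0865 dyaw 0.0011 tgt [0.5841 0.0856]
```

View pics/side7.png

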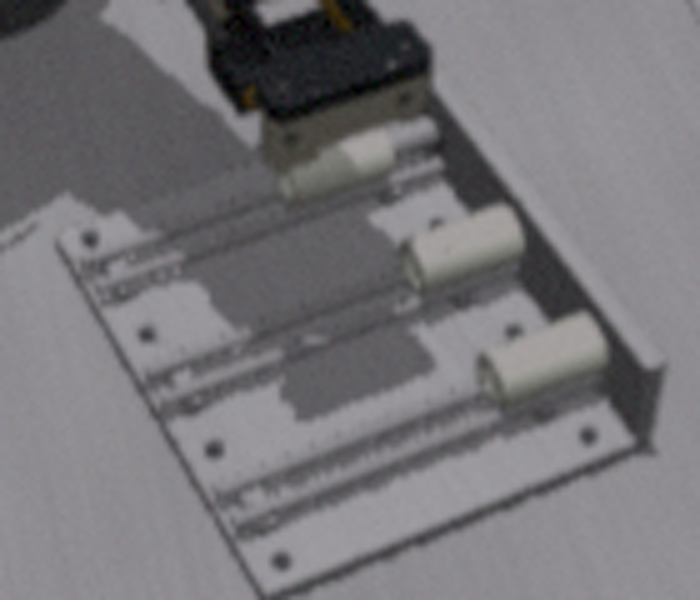

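View pics/top7.png

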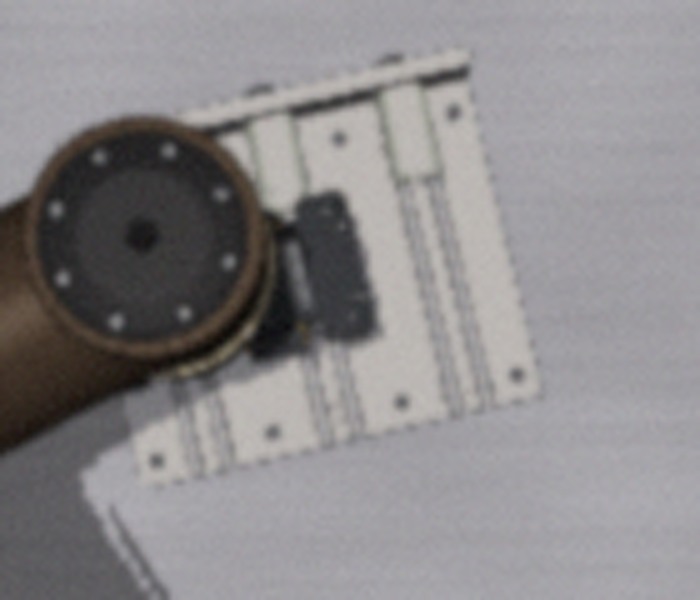

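Sleeves 2 and 3 sit with their ends on the wall, at (515,225) and (598,335), while sleeve 1 is clearly short, ending at (390,145). I'll draw sleeve 1 back.

```bash
python3 -m jog '[[[0.0225,0.0105,0,0,0,0,0.55],[0.0225,0.0105,0,0,0,0,0.55],[0,0,-0.04,0,0,0,0.55],[0,0,-0.028,0,0,0,0.55],[0,0,-0.0175,0,0,0,0.55],[0,0,0,0,0,0,0.55]]]'
python3 -c "
from h import *
tgt(.036,.08,.048)"
```

```text
t: 22.32
eef_pos: [0.5835, 0.0804, 0.0458]
ee_rot: [3.139, -0.001, -1.353]
force: [0.6, -0.0, -0.3]
width: 0.0486
t 22.32 tcp [0.5835 0.0804 0.0458] gauge [0.0342 0.0751] rot [ 3.1392e+00 -6.0000e-04 -1.3528e+00] F [ 0.6 -0.  -0.3] w 0.0486
delta [0.0007 0.0052] dz 0.0022 dyaw 0.0002 tgt [0.5841 0.0856]
```

```bash
python3 -m jog '[[[0.0007,0.0052,0.002,0,0,0,0.55],[0,0,0,0,0,0,0.55],[0,0,0,0,0,0,0.2],[0,0,0,0,0,0,0.2],[0,0,0,0,0,0,0.2],[-0.0049,-0.0011,0,0,0,0,0.2],[-0.0098,-0.0022,0,0,0,0,0.2]]]' 15
python3 -m jog '[[[-0.0146,-0.0032,0,0,0,0,0.2],[-0.0146,-0.0032,0,0,0,0,0.2],[-0.0098,-0.0022,0,0,0,0,0.2],[0,0,0,0,0,0,0.2]]]'
python3 - <<'E'
from h import *
from station import grab_frame
tgt(.036,.08,.048)
for n,(y,x) in (("side",(155,225)),):
  a=grab_frame(n)["pixels"][y:y+120,x:x+140,::-1]; cv2.imwrite(f"pics/{n}8.png",cv2.resize(a,None,fx=5,fy=5,interpolation=cv2.INTER_CUBIC))
E
```

```text
t: 23.2
eef_pos: [0.5705, 0.0831, 0.0497]
ee_rot: [-3.139, 0.0, -1.352]
force: [1.6, 2.3, 3.0]
width: 0.0296
t: 23.7
eef_pos: [0.5292, 0.0739, 0.0496]
ee_rot: [3.14, 0.0, -1.353]
force: [-4.0, 4.8, 11.0]
width: 0.0294
t 23.70 tcp [0.5292 0.0739 0.0496] gauge [-0.0202  0.0805] rot [ 3.1403e+00  1.0000e-04 -1.3525e+00] F [-4.   4.8 11. ] w 0.0294
delta [0.0549 0.0117] dz -0.0016 dyaw -0.0001 tgt [0.5841 0.0856]
```

View pics/side8.png

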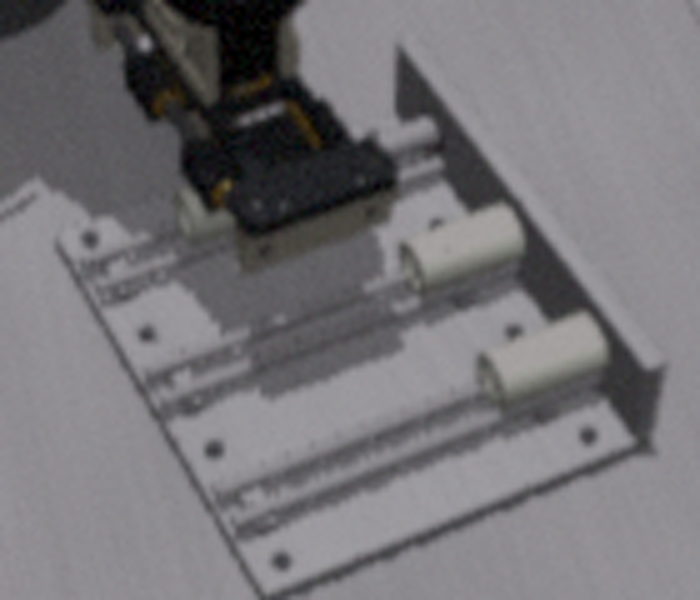

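Sleeve 1 came back with the gripper, its rear end at (190,212), so its front is well off the pin. Lift it and carry it to the tub.

```bash
python3 -m jog '[[[0,0,0.02,0,0,0,0.2],[0,0,0.04,0,0,0,0.2],[0,0,0.055,0,0,0,0.2]]]' 20
python3 -c "
from h import *
tgt(-.065,.345,.126)"
```

```text
t: 24.12
eef_pos: [0.5278, 0.0726, 0.1631]
ee_rot: [3.134, -0.002, -1.353]
force: [1.4, 0.3, -0.2]
width: 0.0293
t 24.12 tcp [0.5278 0.0726 0.1631] gauge [-0.0218  0.0795] rot [ 3.1340e+00 -1.6000e-03 -1.3534e+00] F [ 1.4  0.3 -0.2] w 0.0293
delta [-0.0996  0.2498] dz -0.0371 dyaw 0.0007 tgt [0.4282 0.3224]
```

```bash
python3 -m jog '[[[-0.01,0.025,0,0,0,0,0.2],[-0.02,0.05,0,0,0,0,0.2],[-0.02,0.05,0,0,0,0,0.2],[-0.02,0.05,0,0,0,0,0.2],[-0.018,0.045,0,0,0,0,0.2],[-0.0115,0.029,0,0,0,0,0.2],[0,0,-0.025,0,0,0,0.2],[0,0,-0.01,0,0,0,0.2],[0,0,0,0,0,0,0.2],[0,0,0,0,0,0,0.65],[0,0,0,0,0,0,0.65],[0,0,0,0,0,0,0.65],[0,0,0.03,0,0,0,0.65],[0,0,0.06,0,0,0,0.65],[0,0.05,0.06,0,0,0,0.65],[-0.05,0.06,0,0,0,0,0.65],[-0.06,0.06,0,0,0,0,0.65],[-0.06,0.06,0,0,0,0,0.65]]]'
python3 - <<'E'
from h import *
from station import grab_frame
tgt(-.065,.345,.126)
for n,(y,x) in (("side",(155,225)),("top",(145,225))):
  f=grab_frame(n)["pixels"][:,:,::-1]; cv2.imwrite(f"pics/{n}9f.png",f)
  g=np.load("g.npy"); z=cv2.resize(f[y:y+120,x:x+140],None,fx=5,fy=5,interpolation=cv2.INTER_CUBIC)
  for yy in(0,-.08):
    for xx in (.037,.093):
      a=np.linspace(0,2*np.pi,40); q=proj(n,g2w(g,np.c_[0*a+xx,yy+.015*np.cos(a),.04+.015*np.sin(a)]))
      cv2.polylines(z,[((q-[x,y]+.5)*5-.5).round().astype(np.int32)],True,(0,0,255),1)
  cv2.imwrite(f"pics/{n}9.png",z)
E
```

```text
t: 26.38
eef_pos: [0.3016, 0.5007, 0.2679]
ee_rot: [-3.141, 0.001, -1.353]
force: [2.2, 0.1, -0.3]
width: 0.057
t 26.38 tcp [0.3016 0.5007 0.2679] gauge [-0.15    0.5464] rot [-3.1412e+00  9.0000e-04 -1.3532e+00] F [ 2.2  0.1 -0.3] w 0.057
delta [ 0.1266 -0.1783] dz -0.1419 dyaw 0.0005 tgt [0.4282 0.3224]
```

View pics/side9.png

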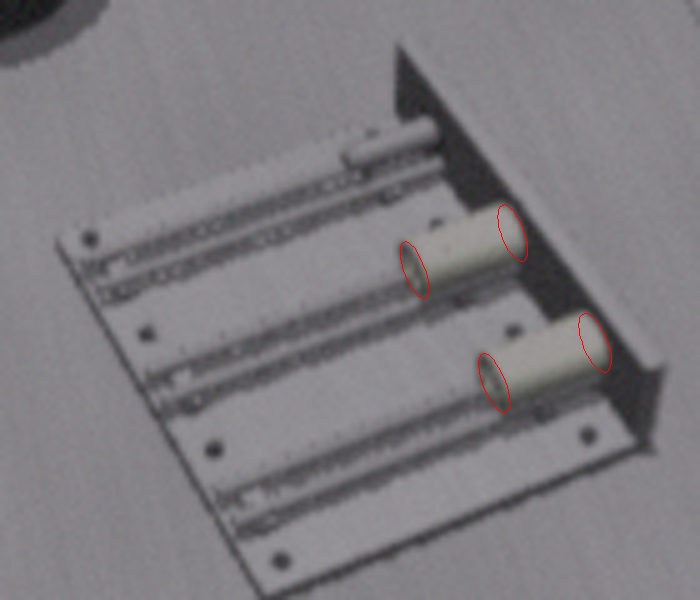

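View pics/top9.png

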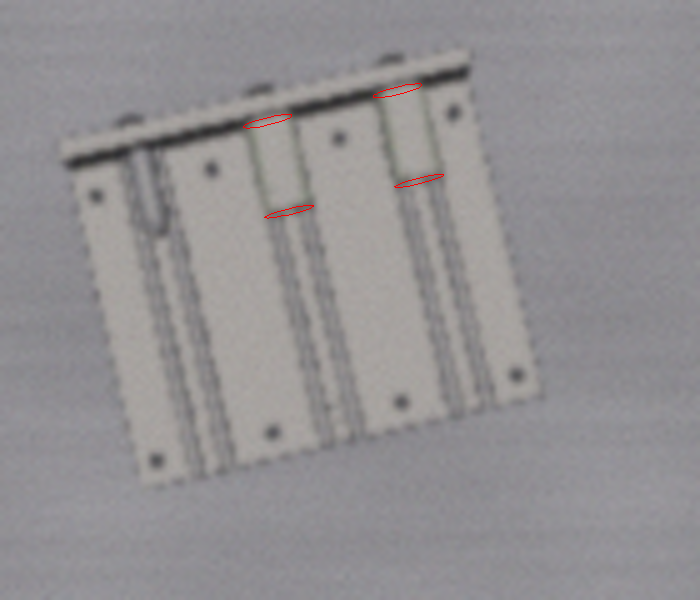

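View pics/top9f.png

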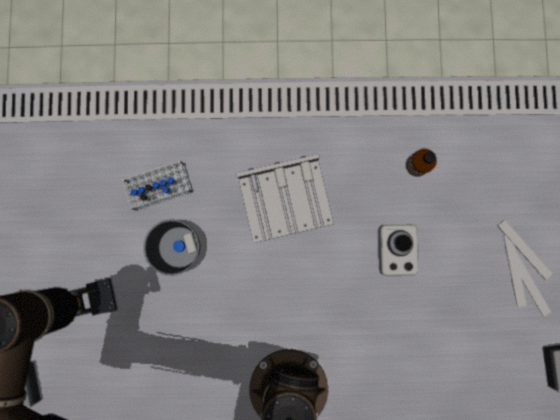

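View pics/side9f.png

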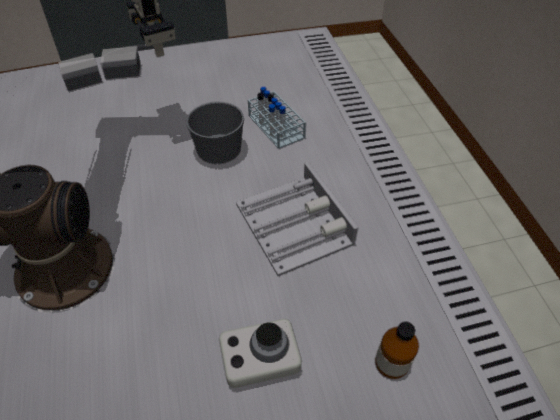

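The tub holds the cap (180,246) and sleeve 1 (190,241) in the top view. Sleeves 2 and 3 match the projected home outlines to within about a pixel, and the mixer, bottle and rack haven't moved. Handing in.

```bash
python3 -m jog '[[[0,0,0,0,0,0,0.65],[0,0,0,0,0,0,0.65]]]'; python3 -c "
from station import job_done
print(job_done())"
```

```text
t: 26.72
eef_pos: [0.3035, 0.4989, 0.2674]
ee_rot: [-3.142, -0.0, -1.353]
force: [0.6, -0.3, 0.3]
width: 0.057
the job is handed in; nothing more can be done
None
```

The job is done and handed in at about 27 s. Two sleeves fit and are home on their pins. The jammed one and the stray cap are in the tub.

- **Cap:** I took it off the middle lane first and dropped it in the tub.
- **Sleeve in lane y = +80 (jams):** It stopped about 26 mm short of home. I backed off, regripped and tried again at about 15 N, and it stopped at the same place. I left it there while testing the other two for comparison, then drew it off its pin and dropped it in the tub.
- **Sleeves in lanes y = 0 and y = -80 (fit):** Both slid on at a steady 5–6 N and met the wall at about gauge x = 65–67 mm. I left them there.

**Last checks:** The final pictures show both good sleeves within about a pixel (roughly 2 mm) of their projected home positions. The cap and the jammed sleeve are both visible in the tub, and the mixer, bottle and rack look unmoved. The highest push force I read was about 15 N along the lanes.

**Small disagreements:** My gauge pose fit was off by up to 2.5 pixels at some corners. The forces also include up to about 11 N vertical load, because the gripper pressed the sleeves slightly onto the rails. No check failed.

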